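# Gauge an egg-stand ring and sort it

### The job

Take the wooden ring from the green coaster and slide it down the tapered gauge, pushing the black marker ahead of it, until it is snug all round and will go no further; a steady push of 5 to 9 N is right, and more than about 12 N would split the ring. Then draw it off, leave the marker where the ring put it, and lay the ring flat, wholly on the pad of the same colour as the band at which it stopped. Leave the other rings, the egg and the engraver where they are.

Things in the scene. Friction and masses are not known exactly. Their poses are not given: they have to be found in the camera images.
- ring_a_mid (a point): Centre (half-way up, on the bore's axis) of wooden egg-stand ring A: a plain turned ring, 58 mm outside diameter, 20 mm high, about 35 g, lying flat (z axis up). All three look alike outside; their bores differ (25 to 37 mm), which has which is not told. The one on the green coaster is to be gauged; the other two, on the dark rack, stay there.
- ring_b_mid (a point): Centre (half-way up, on the bore's axis) of wooden egg-stand ring B: a plain turned ring, 58 mm outside diameter, 20 mm high, about 35 g, lying flat (z axis up). All three look alike outside; their bores differ (25 to 37 mm), which has which is not told. The one on the green coaster is to be gauged; the other two, on the dark rack, stay there.
- ring_c_mid (a point): Centre (half-way up, on the bore's axis) of wooden egg-stand ring C: a plain turned ring, 58 mm outside diameter, 20 mm high, about 35 g, lying flat (z axis up). All three look alike outside; their bores differ (25 to 37 mm), which has which is not told. The one on the green coaster is to be gauged; the other two, on the dark rack, stay there.
- coaster_top (a point): Centre of the top face of the round green coaster, 84 mm across, 4 mm thick, fixed to the table; one ring lies on it.
- gauge: The fixed wooden ring gauge: an upright round taper on a base board 16 mm thick (100 mm along x; along y from -50 to +95 mm). Origin on the table, on the taper's axis; z up. Taper diameter: 43 mm at z = 30 mm and below, 35 mm at 50 mm, 29 mm at 66 mm, 23 mm at 82 mm, 16 mm at 100 mm, round tip at 105 mm (the radius grows 3 mm per 16 mm of descent).
- gauge_tip (a point): Top of the taper's rounded tip, on its axis, 105 mm above the table. A ring held off-centre catches on one side too early, up to 5 mm higher for each mm off-centre; moved to the centre it slides further, until its bore grips the taper all round. The taper wedges: contact forces are nearly twice the push.
- gauge_yellow (a point): On the taper's axis at the middle of its yellow band, 60 mm above the table. Heights of the painted bands above the table: red 70 to 90 mm, yellow 50 to 70 mm, blue 30 to 50 mm. Each ring stops with its underside somewhere within one band, at least 2 mm from its edges.
- gauge_post (a point): Top of the steel side post (10 mm diameter) that guides the marker: 105 mm above the table, 68 mm from the taper's axis.
- marker (a joint): Drag marker: a flat black collar (45 mm inside, 54 mm outside diameter, 6 mm thick) round the taper, on an arm that slides on the side post. Value: how far its top face is below 94 mm above the table (m), 0 to 0.062, larger is lower. A ring going down pushes it ahead against a steady friction of 1 to 3 N, and it stays where it is left.
- marker_top (a point): Centre of the marker collar's top face, on the taper's axis. This face is level with the underside of the ring that pushed it, so the band level with this face is the ring's size.
- pad_red_top (a point): Centre of the top face of the fixed red sorting pad, a disc 96 mm across and 4 mm thick lying on a plywood board 6 mm thick (its top face is 10 mm above the table). The three pads are in any order along the board, 115 mm apart.
- pad_yellow_top (a point): Centre of the top face of the fixed yellow sorting pad, a disc 96 mm across and 4 mm thick lying on a plywood board 6 mm thick (its top face is 10 mm above the table). The three pads are in any order along the board, 115 mm apart.
- pad_blue_top (a point): Centre of the top face of the fixed blue sorting pad, a disc 96 mm across and 4 mm thick lying on a plywood board 6 mm thick (its top face is 10 mm above the table). The three pads are in any order along the board, 115 mm apart.
- egg_mid (a point): Middle of a white decorated egg fixed on its wooden stand (52 mm wide, 59 mm high), loose on the table, 30 mm above it; bystander.
- engraver_mid (a point): Middle of a black hand engraver lying on the table, about 150 mm long along its y axis, 26 mm thick; bystander.
- ring_a: Ring A itself; origin at the centre of its underside.
- ring_b: Ring B itself; origin at the centre of its underside.
- ring_c: Ring C itself; origin at the centre of its underside.
Not all that is in view belongs to the job. What is shaped like the ring_b but red is not meant. Leave any red look-alike of the ring_a alone.

How it is judged:
On the way:
1. the ring from the coaster is pressed snug (contact force over 6 N), level and centred on the gauge, at the height where it stops, with the marker pushed down to just under it (((z of ring_a_mid in the frame of gauge between 0.0805 and 0.0865 m and value of joint marker between 0.0175 and 0.0235 m and horizontal distance between ring_a_mid and gauge below 0.003 m and angle between ring_a_mid's own z axis and vertical below 0.1 rad and contact force between ring_a and gauge above 6 N) or (z of ring_b_mid in the frame of gauge between 0.0715 and 0.0775 m and value of joint marker between 0.0265 and 0.0325 m and horizontal distance between ring_b_mid and gauge below 0.003 m and angle between ring_b_mid's own z axis and vertical below 0.1 rad and contact force between ring_b and gauge above 6 N) or (z of ring_c_mid in the frame of gauge between 0.0515 and 0.0575 m and value of joint marker between 0.0465 and 0.0525 m and horizontal distance between ring_c_mid and gauge below 0.003 m and angle between ring_c_mid's own z axis and vertical below 0.1 rad and contact force between ring_c and gauge above 6 N))), for 0.2 s.
At the end, for the whole second after the job is handed in: The gauged ring lies flat and still on the pad of its band's colour (within 20 mm of its centre); the marker stays where that ring stops (1.5 mm above to 4.5 mm below first snug contact); the coaster is empty; the other two rings are within 15 mm of their starts (((value of joint marker between 0.0175 and 0.0235 m and horizontal distance between ring_a_mid and pad_red_top below 0.02 m and z of ring_a_mid in the frame of pad_red_top between 0.007 and 0.013 m and angle between ring_a_mid's own z axis and vertical below 0.06 rad and linear speed of ring_a below 0.01 m/s and distance of each of ring_b_mid, ring_c_mid from where it was at the start of the episode below 0.015 m and horizontal distance between each of ring_a_mid, ring_b_mid, ring_c_mid and coaster_top above 0.06 m) or (value of joint marker between 0.0265 and 0.0325 m and horizontal distance between ring_b_mid and pad_yellow_top below 0.02 m and z of ring_b_mid in the frame of pad_yellow_top between 0.007 and 0.013 m and angle between ring_b_mid's own z axis and vertical below 0.06 rad and linear speed of ring_b below 0.01 m/s and distance of each of ring_a_mid, ring_c_mid from where it was at the start of the episode below 0.015 m and horizontal distance between each of ring_a_mid, ring_b_mid, ring_c_mid and coaster_top above 0.06 m) or (value of joint marker between 0.0465 and 0.0525 m and horizontal distance between ring_c_mid and pad_blue_top below 0.02 m and z of ring_c_mid in the frame of pad_blue_top between 0.007 and 0.013 m and angle between ring_c_mid's own z axis and vertical below 0.06 rad and linear speed of ring_c below 0.01 m/s and distance of each of ring_a_mid, ring_b_mid from where it was at the start of the episode below 0.015 m and horizontal distance between each of ring_a_mid, ring_b_mid, ring_c_mid and coaster_top above 0.06 m))); the robot touches nothing.
It fails at once if the ring is wedged on the gauge with a contact force over 25 N (a push of about 12 N) (contact force between any of ring_a, ring_b, ring_c and gauge above 25 N).
It fails at once if the robot leans on the gauge or its marker itself with more than 20 N (contact force between any of the fingers, the arm and gauge above 20 N).
It fails at once if the finished egg on its stand or the engraver is pushed more than 15 mm, or the egg is tipped (distance of any of egg_mid, engraver_mid from where it was at the start of the episode above 0.015 m or angle between egg_mid's own z axis and vertical above 0.4 rad).
It also fails if it takes over 67 s, if anything falls off the work surface, if the arm or the gripper's body presses on something with over 40 N, if the wrist force passes 120 N, or if a joint passes its speed limit or range.

### The arm

A 6-joint arm with a two-finger parallel gripper is mounted at the origin on the work surface. World frame = base frame: x ahead of the robot, y to its left, z up, the work surface at z = 0. Lengths are in m, angles in rad, forces in N, time in s.
With the tool pointing down it reaches from about 0.35 to 1 m from the base axis. Payload 7.1 kg.
Tool frame: the origin (TCP) lies midway between the tips of the shut fingers; the grasp point (between the pads) lies 19 mm behind it (bot.hold_point_z is the distance from the TCP to the grasp point, in m); z points along the fingers, y is the direction in which the jaws open and shut (so a half turn about z gives the same grasp; the last joint's range is limited). The gripper opens to 85 mm and grips with 20 to 120 N. Pads are 22 mm wide; open, the fingers measure 114 mm over their backs; the gripper's body (76 mm by 85 mm) begins 54 mm behind the grasp point. The pads swing forward as they close: fully open they stand 13 mm farther back than shut.
Start: joints at [-1.137, 0.423, 1.63, -0, 1.089, -0.019], TCP at [0.273, -0.562, 0.231] pointing down, gripper open.
Joint ranges: [-3, 3], [-0.9, 2.11], [0.09, 2.58], [-1.31, 4.45], [0.11, 2.69], [-2.54, 2.54]. Speed limits (rad/s): [2.39, 2.39, 3.01, 3.14, 3.14, 3.14].

### API

Orientations are given as a unit quaternion [w, x, y, z].
In Python, from plant import bot gives the robot as it stands. The module is installed in compiled form; this text tells all that it offers.
- The arm moves only by the tool play_rows, never from a script. Its argument "deltas" is a list of rows, each a list of 3 entries, a list of its own where there are three numbers: the shift along the world's x, y, z in cm, then the turn, a rotation vector about the world's x, y, z in rad, then the opening, from 0 (shut) to 1 (fully open). In form: [[[dx, dy, dz], [wx, wy, wz], jaw], ...]. A call has 1 to 10 rows; each row shifts and turns the commanded pose from where the row before left it; what a row does not reach is not made up. A row lasts 1/12 s, in which the tool goes at most 41.7 mm and 7.16 degrees, less where a joint would pass 70% of its speed; a pose out of reach is approached as far as the arm can. A call with a gripper value outside its range is refused whole. The fingers move at their own pace and stop on an object; "force" is the grip in N (left out, the last holds). Time passes only in rows, so rows that do not move let the fingers close. It gives the time, the measured TCP pose, the force and the opening at its end, in the units of the state.
- bot.read_state(): the state, without advancing time (a new reading comes with each control period).
- bot.snapshot(name): name is "scene" or "top" or "wrist"; returns the picture (480x640x3 uint8, blue, green, red); there is no depth.
- bot.get_calibration(name): a dict with "fovy" (degrees; the focal length in pixels is half the picture's height over the tangent of half this angle, whatever the lens; pixels are square), "cx", "cy" (the principal point, pixels), "xyz" and "orientation" of the camera in the world. Camera axes: x right, y down, z forward; pixel columns grow to the right and rows downward; lengths in m; the calibration is good to about 2 mm. A picture is of the moment at which its call begins: read the wrist's pose just before it. get_calibration takes no time and is no camera call; for the wrist camera it gives the pose at the moment of the call.
- bot.hand_in(): hands the job in, once; it reports no verdict.
The state is a dict: "time_s": time; "joint_pos": joint angles; "joint_vel": joint speeds; "joint_efforts": joint torques, N m; "tool_pos": TCP position; "tool_rot": TCP orientation; "contact_force": force on the tool from outside, world axes, zero at the start; "moment": the same for the moment, N m; "finger_gap": finger opening in m.
Only numpy, scipy, OpenCV 4.12 (cv2) and the standard library are available. Lean on these libraries where they do the work, as an engineer would, in place of code of your own. Each camera call takes 0.05 s, during which the arm holds its last target. There are 200 camera calls.

## Working session

There is one attempt and no reset: what is moved stays moved. The work goes in short steps, Python scripts to look and compute and a tool call to move; the robot and the scene stay as the last step left them, time stands still between calls to the robot, and variables do not carry over. Pictures are saved under pics/ and viewed, on a budget of 10 in all, crops included, one or two more only if the job needs it, and the job is handed in when it is done.

Besides the shell and the picture viewer there is one more tool, called after "Emit:" as name(argument=value, ...), one argument or row to a line, values as JSON. play_rows: Moves the arm, as the interface text tells. Its arguments: {"type":"object","properties":{"deltas":{"type":"array"},"force":{"type":"number"}},"required":["deltas"]}

```bash
mkdir -p pics
python3 - <<'E'
from plant import bot
import cv2
for n in("scene","top"):
    cv2.imwrite(f"pics/{n}0.png",bot.snapshot(n)); print(n,bot.get_calibration(n))
print(bot.get_calibration("wrist")); print(bot.read_state())
E
```

```text
scene {'fovy': 56.30824402442953, 'cx': 315.69284660114033, 'cy': 238.42657204364684, 'xyz': array([1.27436215, 0.66938753, 0.72718045]), 'orientation': array([-0.18785519,  0.36759437,  0.80621361, -0.42379762])}
top {'fovy': 55.539771214028974, 'cx': 322.4397344225512, 'cy': 240.02402821092352, 'xyz': array([0.32532002, 0.06925996, 1.19758407]), 'orientation': array([-0.07548505,  0.70413817, -0.70202854,  0.07514907])}
{'fovy': 67.25136335126277, 'cx': 317.8037148863502, 'cy': 245.39124747517855, 'xyz': array([ 0.34391233, -0.52642433,  0.37217814]), 'orientation': array([ 0.13047745,  0.83782122, -0.52360529, -0.08287787])}
{'time_s': 0.1, 'joint_pos': array([-1.13697519e+00,  4.23783565e-01,  1.63060967e+00,  2.81400962e-05,
        1.08859123e+00, -1.90223557e-02]), 'joint_vel': array([-0.00052176, -0.00093608,  0.00010956,  0.00018903,  0.00130343,
       -0.00066012]), 'joint_efforts': array([ 6.82881182e-04, -5.58425045e+01, -2.82443172e+01,  1.76417080e-05,
        2.98160230e-03, -1.63737525e-05]), 'tool_pos': array([ 0.27326349, -0.56155009,  0.230613  ]), 'tool_rot': array([-6.83559393e-04,  9.74477152e-01,  2.24485626e-01, -1.31104061e-04]), 'contact_force': array([ 0.5288512 ,  0.05904739, -0.6846598 ]), 'moment': array([-0.02423802,  0.01263016, -0.00763647]), 'finger_gap': 0.0854781112835301}
```

View pics/scene0.png

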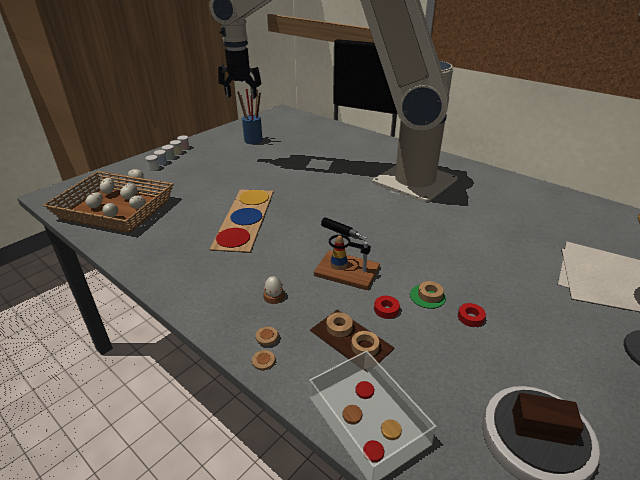

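View pics/top0.png

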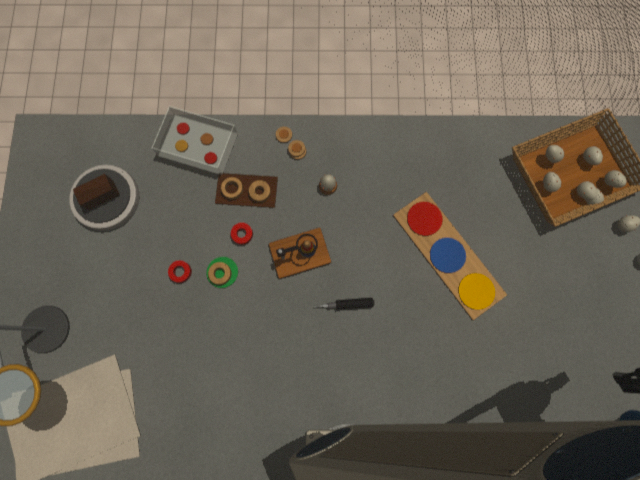

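The scene shows the ring to gauge on the green coaster: scene (431,293), top (219,272). The red look-alikes at top (241,234) and (179,272) are excluded, as are the two rack rings at (231,188) and (260,190). The gauge is near top (303,250) and the pads are at (425,218) red, (448,255) blue and (477,292) yellow.

```bash
cat > h.py <<'E'
import numpy as np, cv2
from plant import bot
from scipy.spatial.transform import Rotation as R
def rot(q): return R.from_quat(np.r_[q[1:],q[0]]).as_matrix()
def ray(c,p):
    f=240/np.tan(np.radians(c["fovy"]/2))
    d=rot(c["orientation"])@np.array([(p[0]-c["cx"])/f,(p[1]-c["cy"])/f,1.]); return np.array(c["xyz"]),d
def onz(c,p,z):
    o,d=ray(c,p); return o+d*(z-o[2])/d[2]
def two(c1,p1,c2,p2):
    o,d=ray(c1,p1);q,e=ray(c2,p2); s=np.linalg.lstsq(np.c_[d,-e],q-o,rcond=None)[0]
    a,b=o+d*s[0],q+e*s[1]; return (a+b)/2,np.linalg.norm(a-b)
def proj(c,P):
    f=240/np.tan(np.radians(c["fovy"]/2)); v=rot(c["orientation"]).T@(np.array(P)-c["xyz"])
    return np.array([c["cx"]+f*v[0]/v[2],c["cy"]+f*v[1]/v[2]])
def blobs(img,lo,hi,amin=100):
    h=cv2.cvtColor(img,cv2.COLOR_BGR2HSV); m=cv2.inRange(h,lo,hi)
    cs=cv2.findContours(m,cv2.RETR_EXTERNAL,cv2.CHAIN_APPROX_NONE)[0]
    return sorted([c for c in cs if cv2.contourArea(c)>amin],key=cv2.contourArea,reverse=True)
E
python3 - <<'E'
from h import *
t=cv2.imread("pics/top0.png");c=bot.get_calibration("top")
for n,lo,hi,z in(("red",(0,170,90),(6,255,255),.01),("blue",(105,150,60),(125,255,255),.01),("yel",(20,170,120),(30,255,255),.01),("green",(45,120,40),(80,255,255),.004)):
    for b in blobs(t,lo,hi)[:2]:
        e=cv2.minEnclosingCircle(b); print(n,np.round(e,1) if 0 else e,onz(c,e[0],z).round(4))
for n,p,z in(("ring",(219,272.5),.02),("tip?",(305,247),.105),("egg",(329,184),.05),("rack1",(231,188),.03),("rack2",(260,190),.03),("engr1",(373,303),.013),("engr0",(318,306),.013)): print(n,onz(c,p,z).round(4))
cv2.imwrite("pics/crop1.png",np.hstack([cv2.resize(t[200:320,150:350],(800,480),interpolation=cv2.INTER_CUBIC)]))
w=bot.get_calibration("wrist");s=bot.read_state();T=rot(s["tool_rot"])
print(T.T@(w["xyz"]-s["tool_pos"]),T.T@rot(w["orientation"])[:,2],T.T@rot(w["orientation"])[:,0])
E
```

```text
red ((424.4494323730469, 218.0898895263672), 17.574249267578125) [ 0.644  -0.2044  0.01  ]
red ((179.03846740722656, 271.26922607421875), 11.269389152526855) [0.4976 0.4467 0.01  ]
blue ((447.2021179199219, 255.20213317871094), 16.9228572845459) [ 0.5426 -0.2601  0.01  ]
yel ((476.47259521484375, 290.8835754394531), 18.9171142578125) [ 0.4484 -0.3311  0.01  ]
green ((221.80795288085938, 271.9325256347656), 15.69286823272705) [0.497  0.3356 0.004 ]
ring [0.4932 0.3393 0.02  ]
tip? [0.5445 0.1127 0.105 ]
egg [0.7258 0.0533 0.05  ]
rack1 [0.7207 0.3164 0.03  ]
rack2 [0.7153 0.2383 0.03  ]
engr1 [ 0.4161 -0.0608  0.013 ]
engr0 [0.408  0.0811 0.013 ]
[ 0.07890355 -0.0008727  -0.14156001] [-3.05474797e-01 -6.60065727e-04  9.52199933e-01] [4.73925267e-04 9.99999530e-01 8.45240179e-04]
```

View pics/crop1.png

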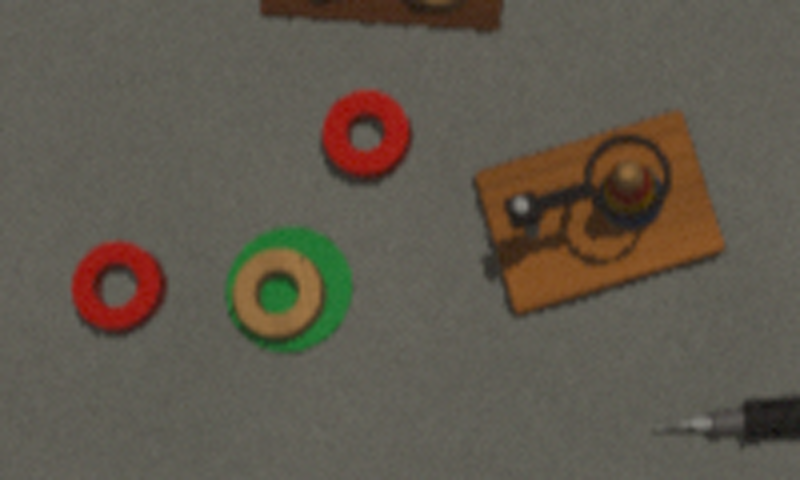

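Run:
```python
from h import *
c=bot.get_calibration("top")
g=onz(c,(308,243.7),.105);p=onz(c,(280.2,251.2),.105);print(g,p,np.linalg.norm(g-p),np.degrees(np.arctan2(*(p-g)[[1,0]])))
print(onz(c,(219.3,273),.024))
T=rot(bot.read_state()["tool_rot"]);print(T.round(3))
```

```text
[0.55280469 0.10547198 0.105     ] [0.53391129 0.17311926 0.105     ] 0.07023613718396093 105.60466912184016
[0.491349   0.33749675 0.024     ]
[[ 0.899  0.438 -0.001]
 [ 0.438 -0.899  0.001]
 [ 0.    -0.001 -1.   ]]
```

Emit:
play_rows(
  deltas=[
    [[1.4, 3.3, 0], [0, 0, 0.07], 1],
    [[1.4, 3.3, 0], [0, 0, 0.07], 1],
    [[1.4, 3.3, 0], [0, 0, 0.07], 1],
    [[1.4, 3.3, 0], [0, 0, 0.07], 1],
    [[1.4, 3.3, 0], [0, 0, 0.07], 1],
    [[1.4, 3.3, 0], [0, 0, 0.07], 1],
    [[1.4, 3.3, 0], [0, 0, 0.07], 1],
    [[1.4, 3.3, 0], [0, 0, 0.07], 1],
    [[1.4, 3.3, 0], [0, 0, 0.07], 1],
    [[1.4, 3.3, 0], [0, 0, 0.07], 1],
  ],
  force=40,
)

```text
time_s: 0.93
tool_pos: [0.4136, -0.2302, 0.2312]
tool_rot: [-0.0, 0.838, 0.546, -0.0]
contact_force: [0.0, -0.6, 0.4]
finger_gap: 0.0856
```

Emit:
play_rows(
  deltas=[
    [[1.4, 3.3, 0], [0, 0, 0.07], 1],
    [[1.4, 3.3, 0], [0, 0, 0.07], 1],
    [[1.4, 3.3, 0], [0, 0, 0.07], 1],
    [[1.4, 3.3, 0], [0, 0, 0.07], 1],
    [[1.4, 3.3, 0], [0, 0, 0.07], 1],
    [[1.4, 3.3, 0], [0, 0, 0.07], 1],
    [[1.4, 3.3, 0], [0, 0, 0.07], 1],
    [[1.4, 3.3, 0], [0, 0, 0.07], 1],
    [[0.7, 1.6, 0], [0, 0, 0.07], 1],
    [[0, 0, 0], [0, 0, 0.06], 1],
  ],
)

```text
time_s: 1.77
tool_pos: [0.5337, 0.0513, 0.2311]
tool_rot: [0.0, 0.602, 0.799, 0.001]
contact_force: [-0.3, -0.3, 0.2]
finger_gap: 0.0851
```

Run:
```python
from h import *
bot.snapshot("wrist")
import pickle
c=bot.get_calibration("wrist");t=bot.snapshot("wrist");cv2.imwrite("pics/w1.png",t);pickle.dump(c,open("w1.pkl","wb"))
s=bot.read_state();print(s["tool_pos"],rot(s["tool_rot"]).round(3),s["joint_pos"])
```

```text
[0.53228733 0.04899737 0.23083803] [[-0.271  0.963 -0.001]
 [ 0.963  0.271 -0.   ]
 [ 0.    -0.001 -1.   ]] [ 6.95556367e-02  2.91967878e-01  1.82965912e+00 -5.78577133e-05
  1.02093249e+00 -2.04999932e-01]
```

View pics/w1.png

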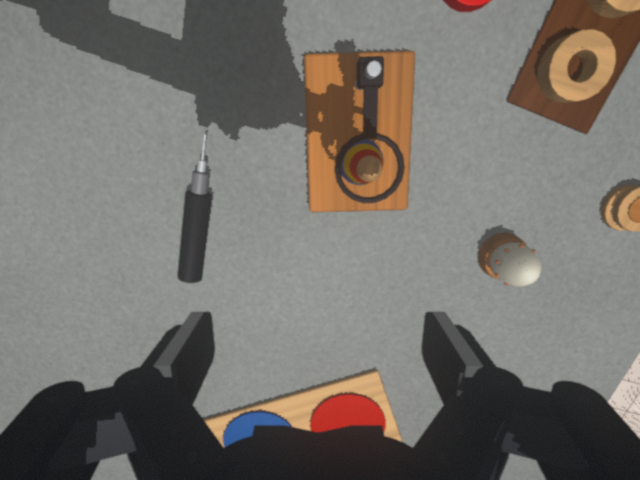

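The wrist view shows the gauge clearly: the collar is centred near (369,167), the tip is at (370,166), and the post top is at (374,69). The engraver and egg are clear of it. Next I'll refine this from the collar ellipse.

```bash
cat > g.py <<'E'
from h import *
def gauge(t,c,guess,pg,zc=.094):
    # points on collar outer edge by radial scan: dark -> bright, fitted by ellipse
    g=cv2.GaussianBlur(t,(3,3),0).max(2).astype(float)
    f=240/np.tan(np.radians(c["fovy"]/2)); P=onz(c,guess,zc)
    a=np.linspace(0,2*np.pi,180,endpoint=False); rr=np.arange(.0195,.031,.0002); out=[[],[]]
    for k in range(4):
        world=[]
        for th in a:
            if k is None: pass
            pts=np.array([proj(c,P+[r*np.cos(th),r*np.sin(th),0]) for r in rr]).astype(np.float32)
            v=cv2.remap(g.astype(np.float32),pts[:,0],pts[:,1],cv2.INTER_LINEAR).ravel()
            d=v<55
            if d.sum()>5 and not d[0] and not d[-1]:
                i=np.where(d)[0]; r=(rr[i[0]]+rr[i[-1]])/2
                if i[-1]-i[0]<32 and i[-1]-i[0]>12: world.append([P[0]+r*np.cos(th),P[1]+r*np.sin(th),r])
        w=np.array(world); A=np.c_[2*w[:,:2],np.ones(len(w))]; s=np.linalg.lstsq(A,(w[:,:2]**2).sum(1),rcond=None)[0]
        for _ in range(3):
            R0=np.sqrt(s[2]+s[0]**2+s[1]**2); e=abs(np.hypot(*(w[:,:2]-s[:2]).T)-R0); o=e<max(.0006,np.median(e)*2)
            s=np.linalg.lstsq(A[o],(w[o,:2]**2).sum(1),rcond=None)[0]
        P=np.r_[s[:2],zc]
    print("axis",P[:2].round(4),"r",R0.round(4),"(24.75mm expected)","n",len(w),o.sum(),"std",e[o].std().round(5))
    x,y=np.round(pg).astype(int); b=(g[y-10:y+10,x-12:x+12]>190); yy,xx=np.nonzero(b); pp=(x-12+xx.mean(),y-10+yy.mean())
    q=onz(c,pp,.105); print("post",pp,q.round(4),np.hypot(*(q-P)[:2]).round(4),np.degrees(np.arctan2(*(q-P)[[1,0]])).round(2))
    return P
E
python3 - <<'E'
import pickle;from g import *
gauge(cv2.imread("pics/w1.png"),pickle.load(open("w1.pkl","rb")),(369,167),(373,69))
E
```

```text
axis [0.5556 0.1107] r 0.023 (24.75mm expected) n 15 15 std 0.00011
post (np.float64(373.45652173913044), np.float64(68.61956521739131)) [0.5363 0.1744 0.105 ] 0.0666 106.93
```

Emit:
play_rows(
  deltas=[
    [[1.2, 3, 0], [0, 0, 0], 1],
    [[1.1, 3, 0], [0, 0, 0], 1],
    [[0, 0, 0], [0, 0, 0], 1],
    [[0, 0, 0], [0, 0, 0], 1],
  ],
)

```text
time_s: 2.2
tool_pos: [0.5554, 0.1084, 0.231]
tool_rot: [-0.0, 0.605, 0.796, -0.0]
contact_force: [0.0, 0.0, -0.1]
finger_gap: 0.0856
```

Run:
```python
from h import *
import pickle
c=bot.get_calibration("wrist");t=bot.snapshot("wrist");cv2.imwrite("pics/w2.png",t);pickle.dump(c,open("w2.pkl","wb"))
s=bot.read_state();print(s["tool_pos"],rot(s["tool_rot"]).round(3),s["contact_force"])
p=proj(c,(.5556,.1107,.094));q=proj(c,(.5363,.1744,.105));print(p,q)
x,y=p.astype(int);k=t[y-150:y+50,x-130:x+130];cv2.imwrite("pics/w2c.png",cv2.resize(k,None,fx=3,fy=3));print(x-130,y-150)
```

```text
[0.55489431 0.10757147 0.23090112] [[-0.268  0.963 -0.001]
 [ 0.963  0.268 -0.001]
 [-0.    -0.001 -1.   ]] [-0.0362597  0.4558834  0.0393683]
[318.33692064 231.02349277] [316.31765623 145.34142604]
188 81
```

View pics/w2c.png

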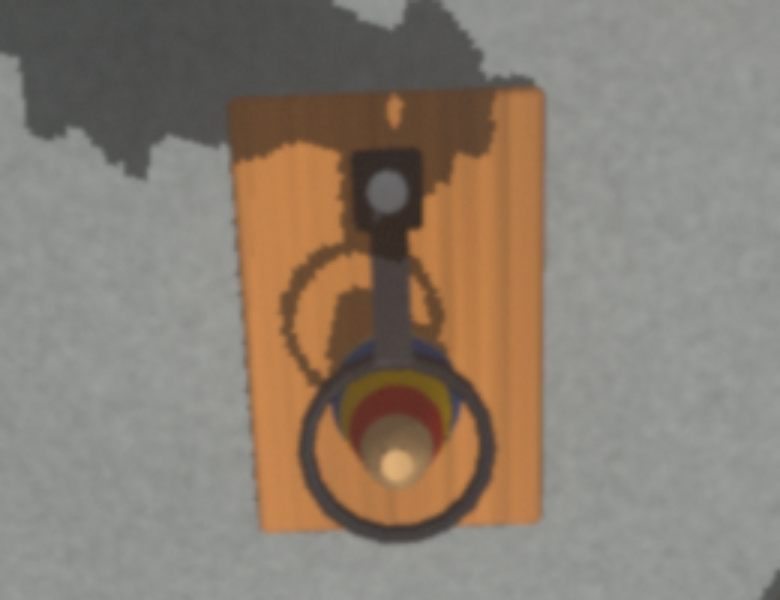

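The enlarged view shows the collar at crop centre (397,446), i.e. image (320,229). The post is at crop (388,192), image (317,145), and the tip is at crop (397,463). I'll fit the collar on saturation, since it is grey against orange wood.

Run:
```python
from h import *
import pickle
t=cv2.imread("pics/w2.png");c=pickle.load(open("w2.pkl","rb"))
h=cv2.cvtColor(cv2.GaussianBlur(t,(3,3),0),cv2.COLOR_BGR2HSV);S=h[...,1].astype(np.float32)
P=onz(c,(320,229.3),.094);rr=np.arange(.018,.033,.0002)
for k in range(4):
    ed=[]
    for th in np.linspace(0,2*np.pi,180,endpoint=False):
        pts=np.array([proj(c,P+[r*np.cos(th),r*np.sin(th),0]) for r in rr],np.float32)
        s=cv2.remap(S,pts[:,0],pts[:,1],cv2.INTER_LINEAR).ravel(); d=np.where(s<110)[0]
        if len(d) and d[0]>3 and d[-1]<len(rr)-3 and 10<d[-1]-d[0]<35: ed.append([th,rr[d[0]],rr[d[-1]]])
    ed=np.array(ed);m=ed[:,1:].mean(1);A=np.c_[np.cos(ed[:,0]),np.sin(ed[:,0]),np.ones(len(ed))]
    x=np.linalg.lstsq(A,m,rcond=None)[0];e=abs(A@x-m);o=e<max(.0004,2*np.median(e));x=np.linalg.lstsq(A[o],m[o],rcond=None)[0]
    P=P+[x[0],x[1],0]
print("axis",P.round(4),"r",x[2],len(m),o.sum(),np.ptp(np.sort(ed[o,0])),"in/out",ed[o].mean(0)[1:])
g=t.min(2);k=g[133:157,305:331]>95;yy,xx=np.nonzero(k);pp=(305+xx.mean(),133+yy.mean());q=onz(c,pp,.105);print(pp,k.sum(),q,np.hypot(*(q-P)[:2]),np.degrees(np.arctan2(*(q-P)[[1,0]])))
print("tip by eye",onz(c,(188+397/3,81+461/3),.104))
```

```text
axis [0.5567 0.1115 0.094 ] r 0.02401409355145001 87 71 6.2482787221397 in/out [0.02221127 0.0258169 ]
(np.float64(316.64761904761906), np.float64(144.27619047619046)) 105 [0.53633076 0.17517046 0.105     ] 0.06688955044842965 107.73937214441442
tip by eye [0.55712965 0.11096085 0.104     ]
```

Run:
```python
from h import *
import pickle
c1,c2=[pickle.load(open(f"w{i}.pkl","rb")) for i in(1,2)]
print("post",two(c1,(373.5,68.6),c2,(316.7,144.3)))
def coll(fn,c,guess,z):
    t=cv2.imread(fn);S=cv2.cvtColor(cv2.GaussianBlur(t,(3,3),0),cv2.COLOR_BGR2HSV)[...,1].astype(np.float32)
    P=onz(c,guess,z);rr=np.arange(.018,.033,.0002)
    for k in range(5):
        ed=[]
        for th in np.linspace(0,2*np.pi,180,endpoint=False):
            pts=np.array([proj(c,P+[r*np.cos(th),r*np.sin(th),0]) for r in rr],np.float32)
            s=cv2.remap(S,pts[:,0],pts[:,1],cv2.INTER_LINEAR).ravel(); d=np.where(s<110)[0]
            if len(d) and d[0]>3 and d[-1]<len(rr)-3 and 8<d[-1]-d[0]<35: ed.append([th,rr[d[0]],rr[d[-1]]])
        ed=np.array(ed);m=ed[:,1:].mean(1);A=np.c_[np.cos(ed[:,0]),np.sin(ed[:,0]),np.ones(len(ed))]
        x=np.linalg.lstsq(A,m,rcond=None)[0];e=abs(A@x-m);o=e<max(.0004,2*np.median(e));x=np.linalg.lstsq(A[o],m[o],rcond=None)[0]
        P=P+[x[0],x[1],0]
    return proj(c,P),P,x[2],len(m)
for z in(.084,.089,.094):
    a=coll("pics/w1.png",c1,(369,167),z);b=coll("pics/w2.png",c2,(320,229),z)
    print(z,a[1][:2].round(4),a[2:],b[1][:2].round(4),b[2:],"tri",two(c1,a[0],c2,b[0]))
```

```text
post (array([0.53648628, 0.17500962, 0.10177113]), np.float64(0.00020850046048874398))
0.084 [0.5582 0.1097] (np.float64(0.02467186355097205), 111) [0.5575 0.1087] (np.float64(0.024844149332424147), 87) tri (array([0.55724633, 0.11000102, 0.0890012 ]), np.float64(0.0002300518283998119))
0.089 [0.5574 0.11  ] (np.float64(0.024235886742041624), 105) [0.5571 0.1101] (np.float64(0.024441625676721646), 88) tri (array([0.55727012, 0.11001414, 0.08873834]), np.float64(0.00029192818449527035))
0.094 [0.5566 0.1102] (np.float64(0.023811275326554415), 104) [0.5567 0.1115] (np.float64(0.024013943985735045), 87) tri (array([0.55727958, 0.10999278, 0.08864918]), np.float64(0.0003228232320141583))
```

Emit:
play_rows(
  deltas=[
    [[-0.8, 3, 0], [0, 0, 0.035], 1],
    [[-0.8, 3, 0], [0, 0, 0], 1],
    [[-0.8, 3, 0], [0, 0, 0], 1],
    [[-0.8, 3, 0], [0, 0, 0], 1],
    [[-0.8, 3, -0.5], [0, 0, 0], 1],
    [[-0.8, 3, -1], [0, 0, 0], 1],
    [[-0.8, 3, -1], [0, 0, 0], 1],
    [[-0.8, 2, -0.5], [0, 0, 0], 1],
    [[0, 0, 0], [0, 0, 0], 1],
    [[0, 0, 0], [0, 0, 0], 1],
  ],
)

```text
time_s: 3.08
tool_pos: [0.4909, 0.3372, 0.2008]
tool_rot: [-0.0, 0.591, 0.807, -0.001]
contact_force: [0.4, -0.4, 0.0]
finger_gap: 0.0856
```

Run:
```python
from h import *
import pickle
c=bot.get_calibration("wrist");t=bot.snapshot("wrist");cv2.imwrite("pics/w3.png",t);pickle.dump(c,open("w3.pkl","wb"))
s=bot.read_state();print(s["tool_pos"],rot(s["tool_rot"]).round(3),s["contact_force"])
for b in blobs(t,(12,50,90),(24,220,255),800): print("wood",cv2.fitEllipse(b),cv2.contourArea(b),onz(c,cv2.fitEllipse(b)[0],.021).round(4))
for b in blobs(t,(45,120,40),(80,255,255),200): print("green",cv2.fitEllipse(b),onz(c,cv2.fitEllipse(b)[0],.021).round(4))
```

```text
[0.4914169  0.33670307 0.20120809] [[-0.301  0.953 -0.001]
 [ 0.953  0.301 -0.001]
 [-0.001 -0.001 -1.   ]] [-0.18372906  0.42771149  0.125048  ]
wood ((312.7893371582031, 384.2585754394531), (88.08702850341797, 109.94058227539062), 90.57366943359375) 6010.0 [0.5403 0.1649 0.021 ]
wood ((530.565673828125, 319.30609130859375), (62.09821319580078, 106.81221008300781), 31.9606876373291) 4162.5 [0.7243 0.3053 0.021 ]
wood ((321.3900146484375, 217.5147247314453), (60.832733154296875, 61.79121398925781), 164.8006591796875) 2949.0 [0.4933 0.3411 0.021 ]
green ((324.0155334472656, 217.21961975097656), (77.63751220703125, 79.17557525634766), 112.05510711669922) [0.4955 0.3421 0.021 ]
green ((320.0797119140625, 214.78688049316406), (17.76104164123535, 25.18699073791504), 74.6369857788086) [0.4914 0.3432 0.021 ]
```

View pics/w3.png

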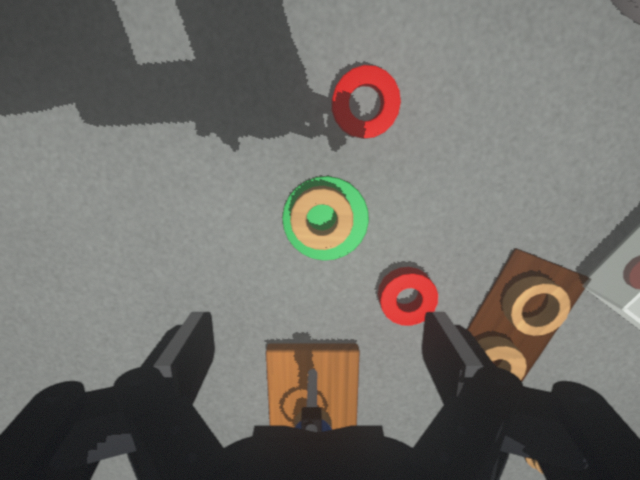

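The candidates in the wrist view are the ring on the green coaster at (321,217), red rings at (367,100) and (408,296), and rack rings at (538,305) and (500,358). The (321,217) one is plain wood on the green coaster, so it is the one meant. This view serves as the confirming close-up.

Emit:
play_rows(
  deltas=[
    [[0.16, 0.43, -2], [0, 0, 0], 1],
    [[0, 0, -3], [0, 0, 0], 1],
    [[0, 0, -3], [0, 0, 0], 1],
    [[0, 0, -3], [0, 0, 0], 1],
    [[0, 0, -3], [0, 0, 0], 1],
    [[0, 0, -2], [0, 0, 0], 1],
    [[0, 0, -1], [0, 0, 0], 1],
    [[0, 0, 0], [0, 0, 0], 1],
    [[0, 0, 0], [0, 0, 0], 1],
  ],
)

```text
time_s: 3.88
tool_pos: [0.4938, 0.3415, 0.0319]
tool_rot: [0.0, 0.591, 0.806, 0.0]
contact_force: [0.6, -0.0, -0.0]
finger_gap: 0.0851
```

Run:
```python
from h import *
c=bot.get_calibration("wrist");t=bot.snapshot("wrist");cv2.imwrite("pics/w4.png",t)
s=bot.read_state();print(s["tool_pos"],s["contact_force"])
h=cv2.cvtColor(t,cv2.COLOR_BGR2HSV)
for b in blobs(t,(12,50,90),(24,220,255),800): print("wood",cv2.fitEllipse(b),cv2.contourArea(b),onz(c,cv2.fitEllipse(b)[0],.021).round(4))
print(proj(c,[*s["tool_pos"][:2],.024]))
```

```text
[0.49424347 0.34206258 0.03263423] [-0.62387739 -0.47068817  0.05615218]
wood ((315.52825927734375, 304.2162780761719), (119.0248794555664, 119.77452850341797), 169.08642578125) 11184.5 [0.493  0.3428 0.021 ]
[317.67390118 309.31101594]
```

View pics/w4.png

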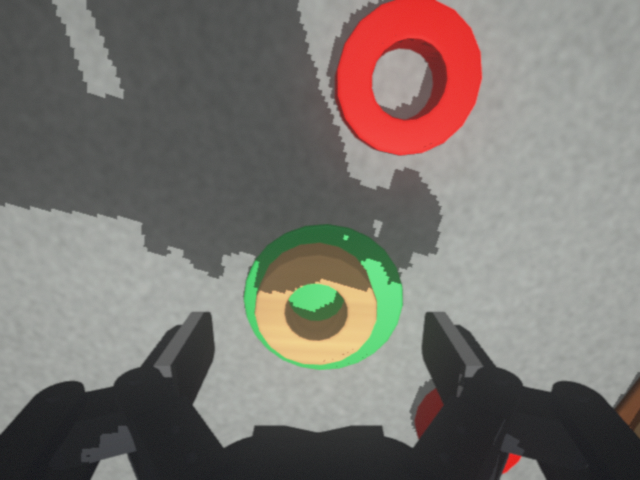

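The ring is centred between the open fingers at (316,305). Its bore, about 62 px against a 121 px outside diameter, suggests roughly 30 mm (yellow).

Emit:
play_rows(
  deltas=[
    [[-0.1, 0.05, -1.5], [0, 0, 0], 1],
    [[0, 0, -1], [0, 0, 0], 1],
    [[0, 0, -0.5], [0, 0, 0], 1],
    [[0, 0, 0], [0, 0, 0], 0.5],
    [[0, 0, 0], [0, 0, 0], 0.4],
    [[0, 0, 0], [0, 0, 0], 0.4],
    [[0, 0, 0], [0, 0, 0], 0.4],
    [[0, 0, 0], [0, 0, 0], 0.4],
    [[0, 0, 0], [0, 0, 0], 0.4],
  ],
  force=40,
)

```text
time_s: 4.68
tool_pos: [0.4924, 0.3431, 0.0023]
tool_rot: [0.0, 0.591, 0.807, 0.0]
contact_force: [-1.6, -1.0, 6.0]
finger_gap: 0.0573
```

Emit:
play_rows(
  deltas=[
    [[0, 0, 0.5], [0, 0, 0], 0.4],
    [[0, 0, 1.5], [0, 0, 0], 0.4],
    [[0, 0, 3], [0, 0, 0], 0.4],
    [[0, 0, 3], [0, 0, 0], 0.4],
    [[0, 0, 3], [0, 0, 0], 0.4],
    [[0, 0, 3], [0, 0, 0], 0.4],
    [[0, 0, 1.5], [0, 0, 0], 0.4],
    [[0, 0, 0], [0, 0, 0], 0.4],
    [[0, 0, 0], [0, 0, 0], 0.4],
  ],
)

```text
time_s: 5.43
tool_pos: [0.4925, 0.3432, 0.1575]
tool_rot: [0.0, 0.591, 0.807, 0.001]
contact_force: [0.3, -0.8, -0.9]
finger_gap: 0.057
```

Run:
```python
from h import *
c=bot.get_calibration("wrist");t=bot.snapshot("wrist");cv2.imwrite("pics/w5.png",t)
s=bot.read_state();print(s["tool_pos"],s["contact_force"],s["finger_gap"])
z=s["tool_pos"][2]+.022-.003
for b in blobs(t,(12,50,60),(24,220,255),800):
    e=cv2.fitEllipse(b);P=onz(c,e[0],z); print("wood",e,cv2.contourArea(b),rot(s["tool_rot"]).T@(P-s["tool_pos"]))
print(proj(c,s["tool_pos"]+[0,0,.019]))
cv2.imwrite("pics/w5c.png",t[180:430,180:460].repeat(2,0).repeat(2,1))
```

```text
[0.49174333 0.34263383 0.15616965] [-0.16373929  0.0207604  -1.45687502] 0.05721681884925021
wood ((315.922119140625, 350.4489440917969), (144.71774291992188, 163.87603759765625), 17.559959411621094) 18368.0 [-0.00406045  0.00072199 -0.01900008]
wood ((554.85888671875, 335.50592041015625), (74.94644165039062, 82.3461685180664), 32.467872619628906) 4317.5 [ 0.00265349  0.09444225 -0.01900539]
[314.07587896 341.53975444]
```

View pics/w5c.png

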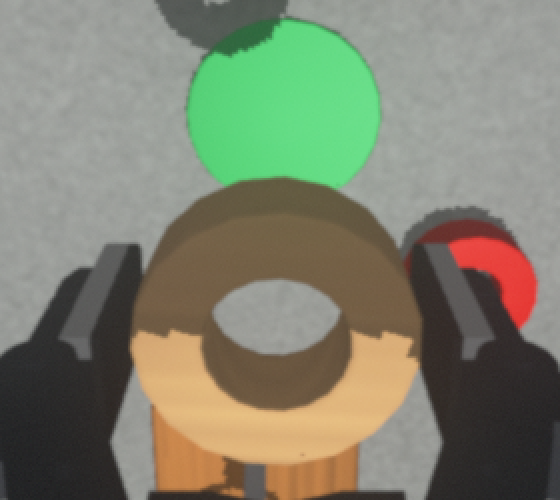

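Run:
```python
from h import *
c=bot.get_calibration("wrist");s=bot.read_state();T=rot(s["tool_rot"])
q=lambda x,y:(180+x/2-.25,180+y/2-.25)
for dz in(.0187,.0217):
    z=s["tool_pos"][2]+dz;L=lambda x,y:(T.T@(onz(c,q(x,y),z)-s["tool_pos"]))*1000
    a,b,l,r,bo=L(278,278),L(278,410),L(203,340),L(353,340),L(278,463);ol,orr=L(131,322),L(421,322)
    print(dz,"bore x",a[0].round(1),b[0].round(1),"mid",((a+b)/2).round(2),"bore d",(a-b)[0].round(1),(r-l)[1].round(1),"outer d",(orr-ol)[1].round(1),"outer bottom x",bo[0].round(1),"y mid",((l+r)/2)[1].round(2),((ol+orr)/2)[1].round(2))
```

```text
0.0187 bore x 10.4 -19.8 mid [ -4.69   1.   -18.7 ] bore d 30.2 29.5 outer d 56.6 outer bottom x -33.1 y mid 1.0 0.6
0.0217 bore x 12.1 -17.4 mid [ -2.64   1.   -21.7 ] bore d 29.5 28.8 outer d 55.2 outer bottom x -30.3 y mid 0.99 0.6
```

The ring is gripped level, with its bore centre about 4 mm behind the TCP along tool x (image ~(319,352)). Bore is about 29.7 mm. Next I'll move it over the gauge tip.

Emit:
play_rows(
  deltas=[
    [[0.8, -2.9, 0], [0, 0, 0], 0.4],
    [[0.8, -2.9, 0], [0, 0, 0], 0.4],
    [[0.8, -2.9, 0], [0, 0, 0], 0.4],
    [[0.8, -2.9, 0], [0, 0, 0], 0.4],
    [[0.8, -2.9, 0], [0, 0, 0], 0.4],
    [[0.8, -2.9, 0], [0, 0, 0], 0.4],
    [[0.8, -2.9, -1], [0, 0, 0], 0.4],
    [[0.7, -2.6, -1], [0, 0, 0], 0.4],
    [[0, 0, -1], [0, 0, 0], 0.4],
    [[0, 0, -0.5], [0, 0, 0], 0.4],
  ],
)

```text
time_s: 6.32
tool_pos: [0.5536, 0.1123, 0.1186]
tool_rot: [-0.002, 0.592, 0.806, -0.002]
contact_force: [-0.4, 0.4, -1.6]
finger_gap: 0.0573
```

Emit:
play_rows(
  deltas=[
    [[0, 0, 0], [0, 0, 0], 0.4],
    [[0, 0, 0], [0, 0, 0], 0.4],
  ],
)

```text
time_s: 6.48
tool_pos: [0.5542, 0.1145, 0.1203]
tool_rot: [-0.001, 0.59, 0.807, -0.001]
contact_force: [0.9, -0.2, 0.5]
finger_gap: 0.0567
```

Run:
```python
from h import *
c=bot.get_calibration("wrist");t=bot.snapshot("wrist");cv2.imwrite("pics/w6.png",t)
s=bot.read_state();print(s["tool_pos"],s["contact_force"],s["finger_gap"],rot(s["tool_rot"]).round(3))
cv2.imwrite("pics/w6c.png",cv2.resize(t[260:440,200:440],None,fx=3,fy=3))
```

```text
[0.55462256 0.11477541 0.12095803] [-0.03644139  0.36370571 -1.56168901] 0.05713403625591022 [[-0.303  0.953 -0.001]
 [ 0.953  0.303 -0.   ]
 [ 0.    -0.001 -1.   ]]
```

View pics/w6c.png

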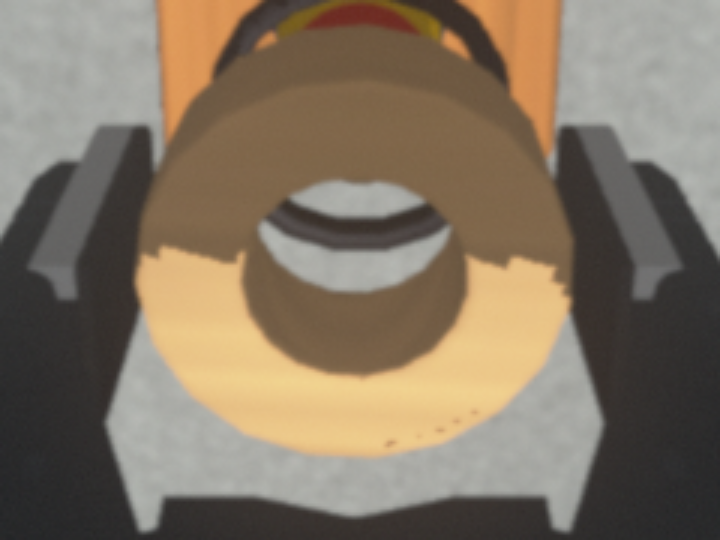

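Run:
```python
from h import *
c=bot.get_calibration("wrist");s=bot.read_state();T=rot(s["tool_rot"])
q=lambda x,y:(200+(x+.5)/3-.5,260+(y+.5)/3-.5)
for b in(0,.0015,.003):
    L=lambda x,y,z:((T.T@(onz(c,q(x,y),z-b)-s["tool_pos"]))*1000)[:2].round(2)
    zr=s["tool_pos"][2]+.0217
    print(b,"collar axis x",L(355,248,.094)[0]+27,"y",(L(215,75,.094)+L(508,75,.094))[1]/2,"ring x from outer",L(355,456,zr)[0]+29,"bore mid",(L(355,376,zr)+L(355,182,zr))[0]/2,"bore bot",L(355,376,zr)[0]+14.8,"y",L(355,340,zr)[1])
```

```text
0 collar axis x -2.3099999999999987 y 1.8100000000000005 ring x from outer -1.5599999999999987 bore mid -3.04 bore bot -2.6999999999999993 y 0.73
0.0015 collar axis x -3.280000000000001 y 1.8200000000000003 ring x from outer -2.9299999999999997 bore mid -4.07 bore bot -3.91 y 0.73
0.003 collar axis x -4.239999999999998 y 1.83 ring x from outer -4.299999999999997 bore mid -5.1000000000000005 bore bot -5.120000000000001 y 0.73
```

The view shows the collar arc and the bore sharing a column at about x=355 in the crop, with ring and axis agreeing within about 1 mm. I'll descend gently and watch the force.

Emit:
play_rows(
  deltas=[
    [[0.04, 0, -0.8], [0, 0, 0], 0.4],
    [[0, 0, -0.8], [0, 0, 0], 0.4],
    [[0, 0, -0.8], [0, 0, 0], 0.4],
    [[0, 0, -0.6], [0, 0, 0], 0.4],
    [[0, 0, -0.5], [0, 0, 0], 0.4],
    [[0, 0, -0.5], [0, 0, 0], 0.4],
    [[0, 0, 0], [0, 0, 0], 0.4],
    [[0, 0, 0], [0, 0, 0], 0.4],
  ],
)

```text
time_s: 7.2
tool_pos: [0.5553, 0.1137, 0.0809]
tool_rot: [-0.0, 0.591, 0.807, -0.0]
contact_force: [0.7, -0.1, -1.0]
finger_gap: 0.0574
```

Run:
```python
from plant import bot
s=bot.read_state();print(s["tool_pos"],s["contact_force"],s["moment"])
```

```text
[0.55533455 0.11371769 0.08093278] [ 0.70297595 -0.10548332 -1.02600453] [ 0.03513682  0.0150267  -0.0463202 ]
```

Emit:
play_rows(
  deltas=[
    [[0, 0, -0.3], [0, 0, 0], 0.4],
    [[0, 0, -0.3], [0, 0, 0], 0.4],
    [[0, 0, -0.2], [0, 0, 0], 0.4],
    [[0, 0, 0], [0, 0, 0], 0.4],
    [[0, 0, 0], [0, 0, 0], 0.4],
  ],
)

```text
time_s: 7.62
tool_pos: [0.5553, 0.1137, 0.0731]
tool_rot: [-0.0, 0.591, 0.807, -0.0]
contact_force: [0.4, -0.2, -0.4]
finger_gap: 0.057
```

Emit:
play_rows(
  deltas=[
    [[0, 0, -0.2], [0, 0, 0], 0.4],
    [[0, 0, -0.1], [0, 0, 0], 0.4],
    [[0, 0, 0], [0, 0, 0], 0.4],
    [[0, 0, 0], [0, 0, 0], 0.4],
  ],
)

```text
time_s: 7.95
tool_pos: [0.5554, 0.1138, 0.0702]
tool_rot: [-0.0, 0.591, 0.807, -0.0]
contact_force: [0.4, 1.2, -0.4]
finger_gap: 0.0575
```

Emit:
play_rows(
  deltas=[
    [[0, 0, -0.1], [0, 0, 0], 0.4],
    [[0, 0, -0.1], [0, 0, 0], 0.4],
    [[0, 0, 0], [0, 0, 0], 0.4],
    [[0, 0, 0], [0, 0, 0], 0.4],
  ],
)

```text
time_s: 8.28
tool_pos: [0.5554, 0.1138, 0.0682]
tool_rot: [-0.0, 0.591, 0.807, -0.0]
contact_force: [-0.5, 1.2, -0.4]
finger_gap: 0.0572
```

Emit:
play_rows(
  deltas=[
    [[0, 0, -0.1], [0, 0, 0], 0.4],
    [[0, 0, 0], [0, 0, 0], 0.4],
    [[0, 0, 0], [0, 0, 0], 0.4],
  ],
)

```text
time_s: 8.53
tool_pos: [0.5554, 0.1138, 0.0673]
tool_rot: [-0.0, 0.591, 0.807, -0.0]
contact_force: [-0.8, -0.2, 0.9]
finger_gap: 0.0568
```

Emit:
play_rows(
  deltas=[
    [[0, 0, -0.1], [0, 0, 0], 0.4],
    [[0, 0, 0], [0, 0, 0], 0.4],
    [[0, 0, 0], [0, 0, 0], 0.4],
  ],
)

```text
time_s: 8.78
tool_pos: [0.5555, 0.1138, 0.0663]
tool_rot: [0.0, 0.591, 0.807, 0.0]
contact_force: [0.0, -0.5, 1.6]
finger_gap: 0.0574
```

Emit:
play_rows(
  deltas=[
    [[0, 0, -0.1], [0, 0, 0], 0.4],
    [[0, 0, 0], [0, 0, 0], 0.4],
    [[0, 0, 0], [0, 0, 0], 0.4],
    [[0, 0, 0], [0, 0, 0], 0.4],
  ],
)

```text
time_s: 9.12
tool_pos: [0.5555, 0.1138, 0.0653]
tool_rot: [-0.0, 0.591, 0.807, 0.0]
contact_force: [-0.6, -0.3, 1.0]
finger_gap: 0.0571
```

Emit:
play_rows(
  deltas=[
    [[0, 0, -0.05], [0, 0, 0], 0.4],
    [[0, 0, 0], [0, 0, 0], 0.4],
    [[0, 0, 0], [0, 0, 0], 0.4],
    [[0, 0, 0], [0, 0, 0], 0.4],
  ],
)

```text
time_s: 9.45
tool_pos: [0.5555, 0.1138, 0.0648]
tool_rot: [0.0, 0.591, 0.807, 0.0]
contact_force: [-0.2, 0.8, 0.8]
finger_gap: 0.0575
```

Emit:
play_rows(
  deltas=[
    [[0, 0, -0.05], [0, 0, 0], 0.4],
    [[0, 0, 0], [0, 0, 0], 0.4],
    [[0, 0, 0], [0, 0, 0], 0.4],
    [[0, 0, 0], [0, 0, 0], 0.4],
  ],
)

```text
time_s: 9.78
tool_pos: [0.5554, 0.1138, 0.0643]
tool_rot: [-0.0, 0.591, 0.807, -0.0]
contact_force: [-0.2, -0.5, 1.9]
finger_gap: 0.0574
```

Emit:
play_rows(
  deltas=[
    [[0, 0, -0.05], [0, 0, 0], 0.4],
    [[0, 0, 0], [0, 0, 0], 0.4],
    [[0, 0, 0], [0, 0, 0], 0.4],
    [[0, 0, 0], [0, 0, 0], 0.4],
  ],
)

```text
time_s: 10.12
tool_pos: [0.5555, 0.1138, 0.0638]
tool_rot: [0.0, 0.591, 0.807, 0.0]
contact_force: [-1.0, 0.4, 3.4]
finger_gap: 0.0568
```

Emit:
play_rows(
  deltas=[
    [[0, 0, -0.05], [0, 0, 0], 0.4],
    [[0, 0, 0], [0, 0, 0], 0.4],
    [[0, 0, 0], [0, 0, 0], 0.4],
    [[0, 0, 0], [0, 0, 0], 0.4],
  ],
)

```text
time_s: 10.45
tool_pos: [0.5555, 0.1138, 0.0634]
tool_rot: [0.0, 0.591, 0.807, 0.0]
contact_force: [-1.7, -0.6, 5.8]
finger_gap: 0.0571
```

Emit:
play_rows(
  deltas=[
    [[-0.03, 0, -0.02], [0, 0, 0], 0.4],
    [[0, 0, 0], [0, 0, 0], 0.4],
    [[0, 0, 0], [0, 0, 0], 0.4],
    [[0, 0, 0], [0, 0, 0], 0.4],
  ],
)

```text
time_s: 10.78
tool_pos: [0.5555, 0.1138, 0.0633]
tool_rot: [0.0, 0.591, 0.807, 0.0]
contact_force: [-0.7, -1.4, 5.1]
finger_gap: 0.0574
```

Emit:
play_rows(
  deltas=[
    [[0, 0, 0], [0, 0, 0], 0.4],
    [[0, 0, 0], [0, 0, 0], 0.4],
  ],
)

```text
time_s: 10.95
tool_pos: [0.5555, 0.1138, 0.0633]
tool_rot: [0.0, 0.591, 0.807, 0.0]
contact_force: [-0.6, -1.0, 5.3]
finger_gap: 0.0574
```

Emit:
play_rows(
  deltas=[
    [[0, -0.02, -0.03], [0, 0, 0], 0.4],
    [[0, 0, 0], [0, 0, 0], 0.4],
    [[0, 0, 0], [0, 0, 0], 0.4],
    [[0, 0, 0], [0, 0, 0], 0.4],
  ],
)

```text
time_s: 11.28
tool_pos: [0.5555, 0.1137, 0.063]
tool_rot: [0.0, 0.591, 0.807, 0.0]
contact_force: [-1.2, -1.1, 5.2]
finger_gap: 0.0574
```

Emit:
play_rows(
  deltas=[
    [[0, 0, -0.02], [0, 0, 0], 0.4],
    [[0, 0, 0], [0, 0, 0], 0.4],
    [[0, 0, 0], [0, 0, 0], 0.4],
    [[0, 0, 0], [0, 0, 0], 0.4],
  ],
)

```text
time_s: 11.62
tool_pos: [0.5555, 0.1137, 0.0629]
tool_rot: [0.0, 0.591, 0.807, 0.0]
contact_force: [-1.0, -0.6, 5.6]
finger_gap: 0.0572
```

Emit:
play_rows(
  deltas=[
    [[0, 0, -0.04], [0, 0, 0], 0.4],
    [[0, 0, 0], [0, 0, 0], 0.4],
    [[0, 0, 0], [0, 0, 0], 0.4],
    [[0, 0, 0], [0, 0, 0], 0.4],
  ],
)

```text
time_s: 11.95
tool_pos: [0.5555, 0.1137, 0.0626]
tool_rot: [0.0, 0.591, 0.807, 0.0]
contact_force: [-1.0, -1.3, 8.0]
finger_gap: 0.0572
```

Emit:
play_rows(
  deltas=[
    [[0, 0, 0], [0, 0, 0], 0.4],
    [[0, 0, 0], [0, 0, 0], 0.4],
    [[0, 0, 0], [0, 0, 0], 0.4],
  ],
)

```text
time_s: 12.2
tool_pos: [0.5554, 0.1137, 0.0626]
tool_rot: [0.0, 0.591, 0.807, 0.0]
contact_force: [-1.3, -1.3, 8.4]
finger_gap: 0.0571
```

Run:
```python
from h import *
c=bot.get_calibration("wrist");t=bot.snapshot("wrist");cv2.imwrite("pics/w7.png",t)
s=bot.read_state();print(s["tool_pos"],s["contact_force"],s["moment"])
S=bot.snapshot("scene");cv2.imwrite("pics/s7.png",np.hstack([cv2.resize(S[215:295,305:395],None,fx=4.4,fy=4.4,interpolation=cv2.INTER_CUBIC),cv2.resize(t[230:450,195:445],(400,352))]))
```

```text
[0.55545051 0.11367394 0.06260744] [-1.80060481 -0.75395003  7.51053854] [-0.20244297  0.23563841 -0.06786984]
```

View pics/s7.png

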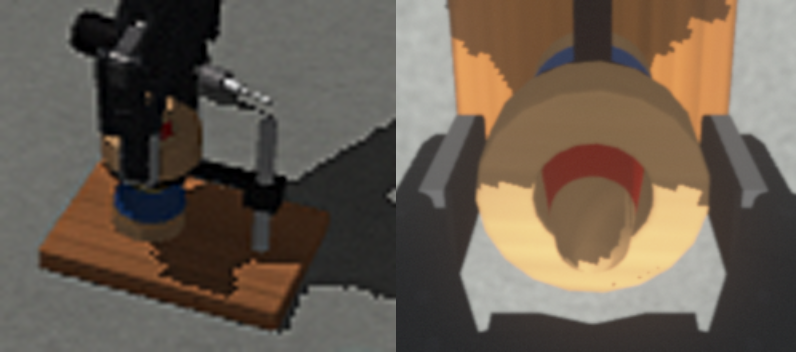

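Side view: the collar sits directly under the ring at the yellow/blue region, red shows above it, and the ring is level. Push is 8 N, steady for over 0.4 s at TCP z 0.0626. That puts the underside near 0.064, in the yellow band. Now I'll draw it off.

Emit:
play_rows(
  deltas=[
    [[0.02, 0.02, 0.2], [0, 0, 0], 0.4],
    [[0, 0, 0.3], [0, 0, 0], 0.4],
    [[0, 0, 0.8], [0, 0, 0], 0.4],
    [[0, 0, 1], [0, 0, 0], 0.4],
    [[0, 0, 1.5], [0, 0, 0], 0.4],
    [[0, 0, 2], [0, 0, 0], 0.4],
    [[0, 0, 2], [0, 0, 0], 0.4],
    [[0, 0, 1.5], [0, 0, 0], 0.4],
    [[0, 0, 0], [0, 0, 0], 0.4],
  ],
)

```text
time_s: 13.05
tool_pos: [0.5575, 0.1143, 0.1592]
tool_rot: [0.002, 0.591, 0.807, 0.002]
contact_force: [0.7, -0.5, -0.4]
finger_gap: 0.0575
```

Run:
```python
from h import *
c=bot.get_calibration("wrist");t=bot.snapshot("wrist");cv2.imwrite("pics/w8.png",t)
s=bot.read_state();print(s["tool_pos"],s["contact_force"],s["finger_gap"])
S=bot.snapshot("scene");cv2.imwrite("pics/s8.png",np.hstack([cv2.resize(S[215:295,305:395],None,fx=4.4,fy=4.4,interpolation=cv2.INTER_CUBIC),cv2.resize(t[230:450,195:445],(400,352))]))
```

```text
[0.55662698 0.11410047 0.15747448] [ 0.01320179 -0.51686345 -0.14971078] 0.057285940313384964
```

View pics/s8.png

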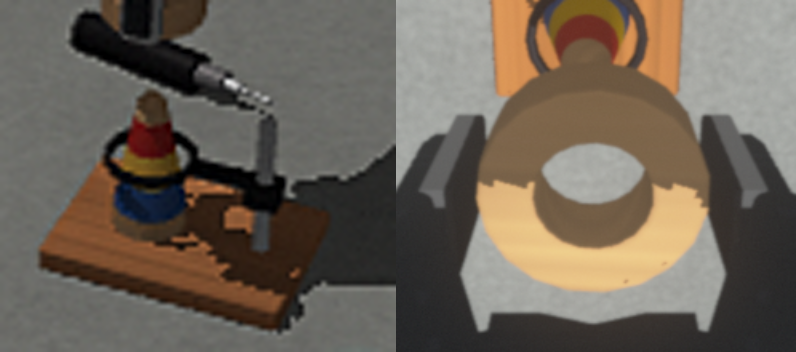

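The ring came off held and level, and the marker stayed within the yellow band (collar at crop (150,160)). Yellow pad next.

Emit:
play_rows(
  deltas=[
    [[-0.78, -3.15, 0], [0, 0, 0], 0.4],
    [[-0.78, -3.15, 0], [0, 0, 0], 0.4],
    [[-0.78, -3.15, 0], [0, 0, 0], 0.4],
    [[-0.78, -3.15, 0], [0, 0, 0], 0.4],
    [[-0.78, -3.15, 0], [0, 0, 0], 0.4],
    [[-0.78, -3.15, 0], [0, 0, 0], 0.4],
    [[-0.78, -3.15, 0], [0, 0, 0], 0.4],
    [[-0.78, -3.15, 0], [0, 0, 0], 0.4],
    [[-0.78, -3.15, 0], [0, 0, 0], 0.4],
    [[-0.78, -3.15, 0], [0, 0, 0], 0.4],
  ],
)

```text
time_s: 13.98
tool_pos: [0.4759, -0.2023, 0.1541]
tool_rot: [-0.001, 0.591, 0.807, -0.0]
contact_force: [0.6, 0.5, -0.1]
finger_gap: 0.0573
```

Emit:
play_rows(
  deltas=[
    [[-0.78, -3.15, 0], [0, 0, 0], 0.4],
    [[-0.78, -3.15, 0], [0, 0, 0], 0.4],
    [[-0.78, -3.15, 0], [0, 0, 0], 0.4],
    [[-0.78, -3.15, 0], [0, 0, 0], 0.4],
    [[0, 0, -2], [0, 0, 0], 0.4],
    [[0, 0, -3], [0, 0, 0], 0.4],
    [[0, 0, -3], [0, 0, 0], 0.4],
    [[0, 0, -2], [0, 0, 0], 0.4],
    [[0, 0, 0], [0, 0, 0], 0.4],
    [[0, 0, 0], [0, 0, 0], 0.4],
  ],
)

```text
time_s: 14.82
tool_pos: [0.4449, -0.3262, 0.0536]
tool_rot: [-0.002, 0.591, 0.807, 0.0]
contact_force: [0.2, 0.0, -0.2]
finger_gap: 0.0572
```

Run:
```python
from h import *
c=bot.get_calibration("wrist");t=bot.snapshot("wrist");cv2.imwrite("pics/w9.png",t)
s=bot.read_state();print(s["tool_pos"],s["contact_force"],s["finger_gap"],s["joint_pos"].round(2))
for b in blobs(t,(20,150,60),(34,255,255),800):
    h=cv2.convexHull(b);e=cv2.minEnclosingCircle(h);print(e,onz(c,e[0],.01),cv2.boundingRect(b))
```

```text
[ 0.44594108 -0.32697624  0.05499108] [ 0.17362809 -0.32696536 -0.13623342] 0.05732674513770704 [-0.65  0.58  1.88  0.    0.68 -0.96]
((324.0, 283.5), 84.33425903320312) [ 0.44933489 -0.3271633   0.01      ] (240, 205, 169, 115)
((318.0, 336.5), 32.09760665893555) [ 0.4563425  -0.36026671  0.01      ] (286, 319, 65, 39)
```

View pics/w9.png

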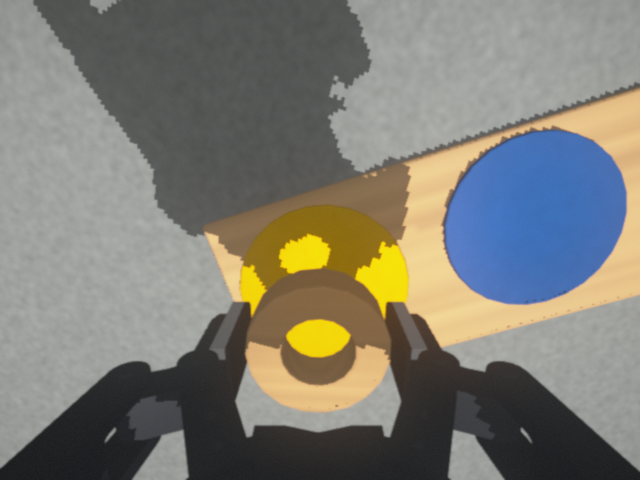

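The ring is held over the yellow pad. The pad centre is about (324,288), and casting to pad height agrees with the held ring within a few mm. I'll lower it.

Emit:
play_rows(
  deltas=[
    [[0, 0, -1.5], [0, 0, 0], 0.4],
    [[0, 0, -1.5], [0, 0, 0], 0.4],
    [[0, 0, -0.8], [0, 0, 0], 0.4],
    [[0, 0, -0.4], [0, 0, 0], 0.4],
    [[0, 0, 0], [0, 0, 0], 0.4],
    [[0, 0, 0], [0, 0, 0], 0.4],
    [[0, 0, 0], [0, 0, 0], 0.4],
  ],
)

```text
time_s: 15.45
tool_pos: [0.4467, -0.3276, 0.0141]
tool_rot: [0.001, 0.591, 0.807, -0.0]
contact_force: [-0.5, 0.2, -0.8]
finger_gap: 0.0572
```

Emit:
play_rows(
  deltas=[
    [[0, 0, -0.1], [0, 0, 0], 0.4],
    [[0, 0, -0.1], [0, 0, 0], 0.4],
    [[0, 0, 0], [0, 0, 0], 0.4],
    [[0, 0, 0], [0, 0, 0], 0.4],
    [[0, 0, 0], [0, 0, 0], 0.4],
  ],
)

```text
time_s: 15.87
tool_pos: [0.4461, -0.3272, 0.0113]
tool_rot: [0.0, 0.591, 0.807, -0.0]
contact_force: [-0.1, -0.6, -0.2]
finger_gap: 0.0573
```

Emit:
play_rows(
  deltas=[
    [[0, 0, -0.1], [0, 0, 0], 0.4],
    [[0, 0, -0.1], [0, 0, 0], 0.4],
    [[0, 0, 0], [0, 0, 0], 0.4],
    [[0, 0, 0], [0, 0, 0], 0.4],
  ],
)

```text
time_s: 16.2
tool_pos: [0.4461, -0.3272, 0.0091]
tool_rot: [-0.0, 0.591, 0.807, -0.0]
contact_force: [0.3, -0.1, -0.3]
finger_gap: 0.0573
```

Emit:
play_rows(
  deltas=[
    [[0, 0, -0.05], [0, 0, 0], 0.4],
    [[0, 0, 0], [0, 0, 0], 0.4],
    [[0, 0, 0], [0, 0, 0], 0.4],
  ],
)

```text
time_s: 16.45
tool_pos: [0.4461, -0.3272, 0.0087]
tool_rot: [-0.0, 0.591, 0.807, -0.0]
contact_force: [-0.6, 0.3, -0.5]
finger_gap: 0.0574
```

Emit:
play_rows(
  deltas=[
    [[0, 0, -0.05], [0, 0, 0], 0.4],
    [[0, 0, -0.05], [0, 0, 0], 0.4],
    [[0, 0, 0], [0, 0, 0], 0.4],
    [[0, 0, 0], [0, 0, 0], 0.4],
  ],
)

```text
time_s: 16.78
tool_pos: [0.4462, -0.3273, 0.0084]
tool_rot: [0.0, 0.591, 0.807, 0.0]
contact_force: [-2.0, 1.5, 7.7]
finger_gap: 0.0576
```

Contact made. I'll release the ring and lift away.

Emit:
play_rows(
  deltas=[
    [[0, 0, 0.03], [0, 0, 0], 0.75],
    [[0, 0, 0.1], [0, 0, 0], 0.9],
    [[0, 0, 0.1], [0, 0, 0], 1],
    [[0, 0, 0], [0, 0, 0], 1],
    [[0, 0, 0], [0, 0, 0], 1],
    [[0, 0, 1], [0, 0, 0], 1],
    [[0, 0, 2], [0, 0, 0], 1],
    [[0, 0, 3], [0, 0, 0], 1],
    [[0, 0, 3], [0, 0, 0], 1],
    [[0, 0, 3], [0, 0, 0], 1],
  ],
)

```text
time_s: 17.62
tool_pos: [0.4458, -0.327, 0.1317]
tool_rot: [-0.0, 0.591, 0.807, 0.0]
contact_force: [0.2, -0.6, 0.2]
finger_gap: 0.0853
```

Emit:
play_rows(
  deltas=[
    [[0, 2, 2], [0, 0, 0], 1],
    [[0, 0, 0], [0, 0, 0], 1],
    [[0, 0, 0], [0, 0, 0], 1],
    [[0, 0, 0], [0, 0, 0], 1],
  ],
)

```text
time_s: 17.95
tool_pos: [0.4459, -0.3071, 0.1499]
tool_rot: [-0.0, 0.59, 0.807, -0.0]
contact_force: [-0.1, -0.3, -0.8]
finger_gap: 0.0856
```

Run:
```python
from h import *
c=bot.get_calibration("wrist");t=bot.snapshot("wrist");S=bot.snapshot("scene")
s=bot.read_state();print(s["tool_pos"],s["contact_force"],s["finger_gap"])
b=blobs(t,(20,150,60),(34,255,255),800)[0];e=cv2.minEnclosingCircle(b);print("pad",e,onz(c,e[0],.007))
cv2.imwrite("pics/f.png",np.hstack([cv2.resize(S[180:370,205:475],(400,281)),cv2.resize(t,(400,281))]))
```

```text
[ 0.44554557 -0.30709538  0.14897925] [-0.12090334  0.82648992  0.12934632] 0.08568064731672405
pad ((313.73291015625, 257.4204406738281), 56.91753387451172) [ 0.44990949 -0.32924815  0.007     ]
```

View pics/f.png

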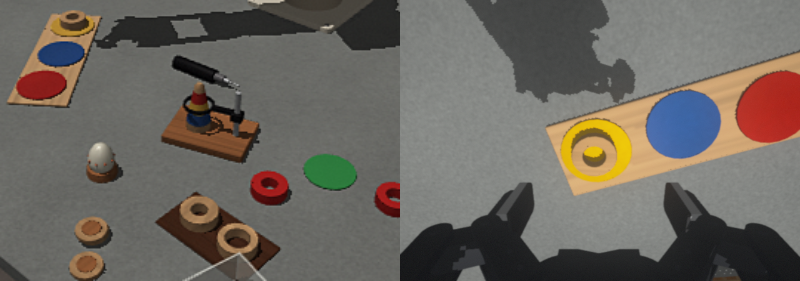

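The ring lies flat inside the yellow pad (right panel, ~(595,150)). The coaster is empty, the marker is in the yellow band, and the other things are undisturbed.

```bash
python3 -c "
from plant import bot
print(bot.hand_in())"
```

```text
the job is handed in; nothing more can be done
None
```

The job is done and handed in at about 18 s on the robot's clock. I took the ring from the green coaster and pressed it down the gauge with about 8 N. It stopped with its underside about 64 mm above the table, in the yellow band. I then drew it off and laid it on the yellow pad.

- **Last look:** the ring lies flat and well inside the yellow pad, and the coaster is empty. The marker still sits in the yellow band. The rack rings, egg, engraver and red look-alikes look untouched, and the open gripper is clear of everything.
- **Stop height:** the robot-based stop height agrees with the bore of about 29.7 mm seen in the pictures. I did not measure the marker's final height to the millimetre. I only saw that it stayed where the ring had left it.
- **Disagreements:** the wrist camera read heights about 3 mm low (the post top came out at 102 mm, not 105), so I corrected for that. A sideways force of about 1 to 2 N remained at the final push, so the ring may not have been perfectly centred.
- **Pictures:** I viewed 11, one over the budget of 10.

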